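Level the pen shelf and hold the spirit level down

ROBOT

A 6-joint arm with a two-finger parallel gripper is mounted at the origin on the work surface. World frame = base frame: x ahead of the robot, y to its left, z up, the work surface at z = 0. Lengths are in m, angles in rad, forces in N, time in s.
With the tool pointing down it reaches from about 0.375 to 0.9 m from the base axis. Payload 3.1 kg.
Tool frame: the origin (TCP) lies on the centre line of the jaws, within the pads' length; the fingertips stand 17 mm ahead of it and the grasp point (between the pads) lies 2 mm behind it; y points along the fingers, z is the direction in which the jaws open and shut, and the axes are right-handed (so a half turn about y gives the same grasp; the last joint's range is limited). The gripper opens to 85 mm and grips with 20 to 120 N. Pads are 22 mm wide; open, the fingers measure 114 mm over their backs; the gripper's body (76 mm by 85 mm) begins 54 mm behind the grasp point. The pads swing forward as they close: fully open they stand 13 mm farther back than shut.
Start: joints at [0.924, 0.527, 1.433, -0, 1.181, -0.178], TCP at [0.282, 0.558, 0.248] pointing down, gripper open.
Joint ranges: [-3.08, 3.08], [-0.75, 2.2], [0.22, 2.44], [-1.43, 4.57], [0, 2.65], [-2.85, 2.85]. Speed limits (rad/s): [2.79, 2.79, 3.14, 3.14, 3.14, 3.14].

INTERFACE

Orientations are given as a unit quaternion [x, y, z, w].
In Python, from station import manip gives the robot as it stands.
- The arm moves only by the shell command python3 -m handwheel 'ROWS' [FORCE]. ROWS is JSON, one flat list of numbers, 7 for each row, row after row: the shift along the tool's x, y, z in cm, then the turn, a rotation vector about the tool's x, y, z in rad, then the finger opening in cm, from 0 to 8.54. A call has 1 to 10 rows; each row is the pose to reach, as a shift and turn from the pose commanded when the call began, along the tool's axes at that moment; what a row does not reach only later rows make up. A row lasts 1/12 s, in which the tool goes at most 41.7 mm and 7.16 degrees, less where a joint would pass 70% of its speed; a pose out of reach is approached as far as the arm can. A call with a gripper value outside its range is refused whole. The fingers move at their own pace and stop on an object; FORCE is the grip in N (left out, the last holds). Time passes only in rows, so rows that repeat a pose let the fingers close. It gives the time, the measured TCP pose, the force and the opening at its end, in the units of the state.
- manip.sense(): the state, without advancing time (a new reading comes with each control period).
- manip.snapshot(name): name is "side" or "top" or "wrist"; returns a dict with "frame" (420x560x3 uint8, red, green, blue), "depth" (420x560 float32, m along the optical axis (not along the pixel's ray), 0 where there is no reading), "camera_matrix" (3x3 intrinsics, pixels), "rvec" (rotation vector, rad) and "tvec" (3), from world to camera coordinates, as OpenCV has them. Camera axes: x right, y down, z forward; pixel columns grow to the right and rows downward; lengths in m; the calibration is good to about 2 mm. A picture is of the moment at which its call begins.
- manip.sign_off(): hands the job in, once; it reports no verdict.
The state is a dict: "t": time; "q": joint angles; "qd": joint speeds; "tau": joint torques, N m; "tcp_pos": TCP position; "tool_rot": TCP orientation; "force": force on the tool from outside, world axes, zero at the start; "ft_torque": the same for the moment, N m; "finger_gap": opening from 0.0 (shut) to 1.0 (fully open).
Only numpy, scipy, OpenCV 4.12 (cv2) and the standard library are available. Lean on these libraries where they do the work, as an engineer would, in place of code of your own. Each camera call takes 0.05 s, during which the arm holds its last target.

TASK

Pens keep rolling off this little desk shelf because its foot end sits too low. Lay the yellow spirit level lengthwise on the middle of the shelf and let go of it, then turn the red knob of the levelling foot until the bubble stands centred between its two lines; last, press the level down onto the shelf with the fingers, and finish while still pressing it firmly with the bubble centred, so that I can run up the lock nut. Leave the other things on the table where they are.

Things in the scene. Friction and masses are not known exactly. Their poses are not given: they have to be found in the camera images.
- level_mid (a point): centre of the yellow torpedo spirit level: a bar 200 mm long (its x axis), 26 mm wide (y), 42 mm high (z up), about 0.45 kg, with plain parallel sides to grip across the 26 mm; it starts upright on its flat sole on the table, this point 21 mm above the sole. The green vial with a pale bubble and two black lines is flush in the middle of its top edge and may be pressed on.
- bubble (a joint): position of the bubble in the vial, m along the level's own x axis, 0 when centred; it runs to the higher end, 2.5 mm per mm/m of slope, at most 14.5 mm either way. The bubble is 14 mm long, the two lines lie 19 mm apart, so it is between them within 2.5 mm of 0. It comes to rest in about 1 s.
- shelf_top (a point): centre of the upper face of the pen shelf: a light wooden board 170 mm deep (this point's x axis) and 245 mm long (its y axis), 100 mm above the table, within 0.5 degree of level. It stands at its +y end on a side panel with rubber feet and at its -y end on one levelling foot. A 6 mm high and thick pen stop runs along its +x edge.
- knob_mid (a point): centre of the levelling foot's round fluted red knob, 40 mm across and 26 mm tall, on a vertical stud 40 mm beyond the board's -y end, always 135 mm above the table. Clockwise seen from above raises that end, which starts too low, by 2 mm a turn; the bubble moves about 2.9 mm per radian. A third to three quarters of a turn is needed. Light friction (0.06 N m); it stays as left.
- notebook: red notebook 210 x 145 x 18 mm lying flat on the table, origin under its centre; leave alone
- marker_white: white marker, 138 mm long, 11 mm thick, lying on the notebook; leave alone
- marker_blue: blue marker, 138 mm long, 11 mm thick, lying on the notebook; leave alone
- marker_black: black marker, 138 mm long, 11 mm thick, lying on the notebook; leave alone
- pen_cart: small wire shopping cart full of coloured pens, 125 x 90 mm and 190 mm high, origin under its centre; leave alone
- ink_bottle: dark blue ink bottle, 48 mm in diameter, 68 mm high, origin under its centre; leave alone
- wrench: small open wrench, 140 mm long, lying flat on the table; leave alone
- riser: the whole pen shelf with its feet, fixed on the table (it does not slide); origin on the table under the shelf, 12.5 mm from beneath the board's middle towards -y, axes as the board's
Mind the look-alikes: they are no part of the job. Of the things that look like the part that bears level_mid, the largest one is meant.

How it is judged:
By the outcome, as a careful person would: the job done as asked, in the order asked, and still so for the second after the job is handed in, while the arm keeps its last pose, push and grip.
It also fails if it takes over 72 s, if anything falls off the work surface, if the arm or the gripper's body presses on something with over 40 N, if the wrist force passes 120 N, or if a joint passes its speed limit or range.

## Working session

There is one attempt and no reset: what is moved stays moved. The work goes in short steps, Python scripts to look and compute and a shell command to move; the robot and the scene stay as the last step left them, time stands still between calls to the robot, and variables do not carry over. Pictures are saved under pics/ and viewed, and the job is handed in when it is done.

```bash
mkdir -p pics; ls
python3 - <<'E'
from station import manip
import cv2
for n in ("side","top","wrist"):
    s=manip.snapshot(n); cv2.imwrite(f"pics/{n}0.png",s["frame"][:,:,::-1])
    print(n,s["camera_matrix"].tolist(),s["rvec"],s["tvec"])
print(manip.sense())
E
```

```text
pics
side [[382.2661562726443, 0.0, 283.56417456631857], [0.0, 382.2661562726443, 213.31626892321484], [0.0, 0.0, 1.0]] [ 2.40427263 -0.60376017  0.19309453] [-0.47904638  0.23722038  0.9712683 ]
top [[527.4332546242136, 0.0, 282.4255181142058], [0.0, 527.4332546242136, 207.11988447948923], [0.0, 0.0, 1.0]] [ 2.20676375 -2.15411178  0.08361919] [-0.02037448  0.56817358  1.90984275]
wrist [[302.1329752029765, 0.0, 285.2820281177297], [0.0, 302.1329752029765, 206.46027374539014], [0.0, 0.0, 1.0]] [-2.46811121 -1.51706017 -0.20830229] [-0.62385267 -0.0344764   0.38095625]
{'t': 0.15, 'q': array([ 9.24494131e-01,  5.28257362e-01,  1.43360954e+00, -5.10180511e-06,
        1.18139545e+00, -1.78514185e-01]), 'qd': array([-0.00120234, -0.0021859 , -0.00325266, -0.00017007,  0.00027132,
       -0.00068174]), 'tau': array([ 8.17260716e-04, -4.42743337e+01, -1.78276134e+01, -2.33422879e-04,
        5.57035091e-03, -1.10897565e-05]), 'tcp_pos': array([0.2814857 , 0.5574424 , 0.24755499]), 'tool_rot': array([ 0.68839458, -0.16411855,  0.16364838, -0.68731158]), 'force': array([-0.52212853, -0.17451136, -0.34851367]), 'ft_torque': array([-0.05223199,  0.06233424,  0.07379785]), 'finger_gap': 1.0000667370261973}
```

View pics/side0.png

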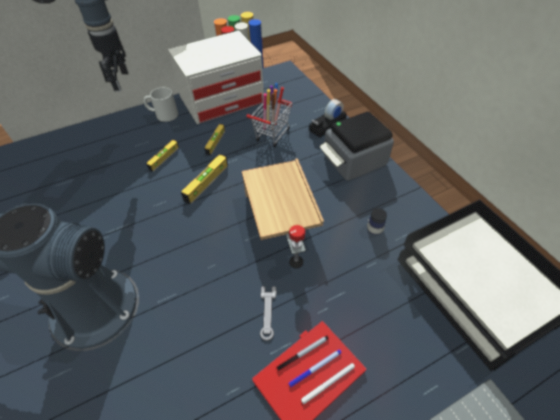

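View pics/top0.png

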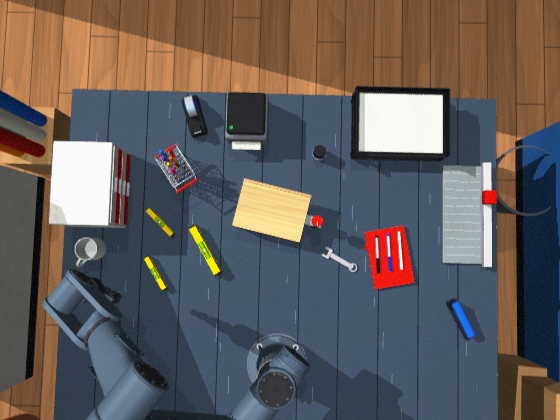

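View pics/wrist0.png

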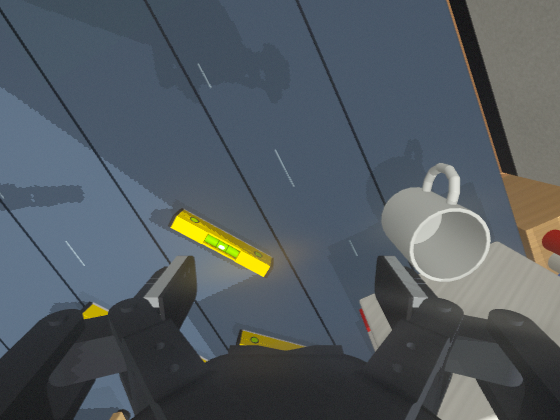

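The top view shows three yellow levels: one at (204,250), about 52 px long, one at (159,222), about 32 px, and one at (155,273), about 35 px. The one at (204,250) is the longest, so it fits. I'll confirm that in a crop and measure it.

```bash
cat > h.py <<'E'
from station import manip
import cv2, numpy as np
def snap(n): return manip.snapshot(n)
def Rt(s): return cv2.Rodrigues(np.array(s["rvec"],float))[0],np.array(s["tvec"],float).ravel()
def cloud(s):
    R,t=Rt(s);K=s["camera_matrix"];d=s["depth"]
    v,u=np.mgrid[:d.shape[0],:d.shape[1]]
    P=np.stack([(u-K[0,2])/K[0,0]*d,(v-K[1,2])/K[1,1]*d,d],-1)
    return (P-t)@R
def ray(s,u,v,z):
    R,t=Rt(s);K=s["camera_matrix"]
    d=R.T@np.array([(u-K[0,2])/K[0,0],(v-K[1,2])/K[1,1],1]);c=-R.T@t
    return c+d*(z-c[2])/d[2]
def proj(s,p):
    R,t=Rt(s);c=R@np.array(p)+t;K=s["camera_matrix"]
    return K[0,0]*c[0]/c[2]+K[0,2],K[1,1]*c[1]/c[2]+K[1,2]
def crop(s,x0,y0,x1,y1,k,name):
    cv2.imwrite("pics/"+name,cv2.resize(s["frame"][y0:y1,x0:x1,::-1],None,fx=k,fy=k,interpolation=cv2.INTER_CUBIC))
E
python3 - <<'E'
from h import *
s=snap("top"); crop(s,135,170,335,300,4,"topcrop.png")
C=cloud(s); hsv=cv2.cvtColor(s["frame"],cv2.COLOR_RGB2HSV)
m=cv2.inRange(hsv,(20,150,90),(40,255,255))
n,l,st,ce=cv2.connectedComponentsWithStats(m)
for i in range(1,n):
    if st[i,4]>60:
        (c,wh,a)=cv2.minAreaRect(np.argwhere(l==i)[:,::-1].astype(np.float32)); print(st[i],c,wh,a)
        P=C[l==i]; print(np.median(P,0),np.percentile(P[:,2],[5,95]))
np.set_printoptions(precision=4,suppress=True)
E
```

```text
[146 208  27  28 174] (159.50001525878906, 221.50003051757812) (35.35533905029297, 5.656853675842285) 45.0
[0.50383163 0.4404923  0.02800371] [0.00848092 0.03713999]
[189 225  32  50 346] (204.5040283203125, 249.27203369140625) (52.835018157958984, 8.202438354492188) 61.26020431518555
[0.4069803  0.26992357 0.04044635] [0.02567562 0.05051764]
[144 256  22  34 188] (154.95384216308594, 272.6692199707031) (36.34217834472656, 6.449805736541748) 60.2551155090332
[0.31800691 0.44967039 0.02734502] [0.00872511 0.03652045]
```

View pics/topcrop.png

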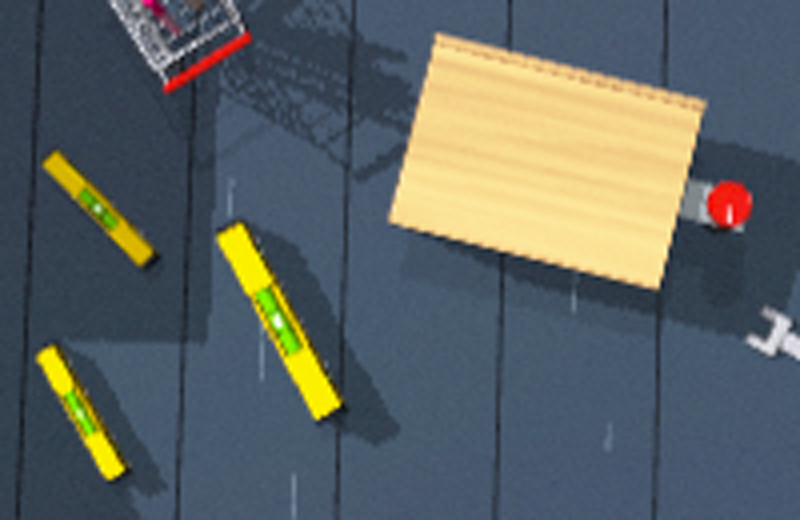

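The crop confirms it: the big level is centred at crop (280,320). The board corners are at crop (437,35), (706,102), (661,290) and (390,223), and the knob is at (729,204).

Run:
```python
from h import *
np.set_printoptions(precision=4,suppress=True)
s=snap("top")
f=lambda x,y,z: ray(s,(x+.5)/4-.5+135,(y+.5)/4-.5+170,z)
L=np.array([f(*p,.042) for p in [(218,236),(243,223),(342,404),(320,420)]])
print("level",L.mean(0),np.linalg.norm(L[0]-L[3]),np.linalg.norm(L[1]-L[0])); d=(L[0]+L[1]-L[2]-L[3])/2;print(d,np.degrees(np.arctan2(d[1],d[0])))
B=np.array([f(*p,.1) for p in [(437,35),(706,102),(661,290),(390,223)]])
print(B,B.mean(0)); d=(B[0]+B[3]-B[1]-B[2])/2;print("board y",d,np.linalg.norm(d),np.degrees(np.arctan2(d[1],d[0])),np.linalg.norm(B[0]-B[3]))
d=(B[0]+B[1]-B[2]-B[3])/2;print("board x",np.degrees(np.arctan2(d[1],d[0])))
print("knob",f(729,204,.148))
h=cv2.cvtColor(s["frame"],cv2.COLOR_RGB2HSV)
sub=np.zeros(h.shape[:2],np.uint8);sub[205:235,300:330]=1
m=((h[:,:,0]<8)|(h[:,:,0]>172))&(h[:,:,1]>150)&(h[:,:,2]>80)&(sub>0)
yx=np.argwhere(m);print("red centroid",yx.mean(0),yx.min(0),yx.max(0),ray(s,*yx.mean(0)[::-1],.148)); 
st=manip.sense();from scipy.spatial.transform import Rotation as Ro
print(Ro.from_quat(st["tool_rot"]).as_matrix(),st["tcp_pos"])
# side view check: project
t=snap("side");
for p in [L.mean(0),B.mean(0),*B,f(729,204,.148)]: print(proj(t,p))
crop(t,150,130,350,290,4,"sidecrop.png")
```

```text
level [0.4062 0.2693 0.042 ] 0.18992690734658055 0.025332870141459768
[0.1616 0.0964 0.    ] 30.81153342220429
[[ 0.6609  0.1317  0.1   ]
 [ 0.6072 -0.1069  0.1   ]
 [ 0.4411 -0.0708  0.1   ]
 [ 0.494   0.1679  0.1   ]] [0.5508 0.0305 0.1   ]
board y [0.0533 0.2386 0.    ] 0.24451274747839324 77.41583651986788 0.1708128677624549
board x -12.24364273350599
knob [ 0.5152 -0.1258  0.148 ]
red centroid [220.3737 316.9596] [215 312] [226 322] [ 0.5161 -0.1261  0.148 ]
[[ 0.8926 -0.0006  0.4509]
 [-0.4509 -0.0008  0.8926]
 [-0.0002 -1.     -0.001 ]] [0.2816 0.5576 0.2478]
(np.float64(205.11509705241667), np.float64(173.3311361055022))
(np.float64(280.6799686653946), np.float64(194.72524997454306))
(np.float64(297.4348926615246), np.float64(159.4319202873672))
(np.float64(323.91203895674505), np.float64(221.48518601190176))
(np.float64(261.0986038581388), np.float64(236.28015311857848))
(np.float64(241.93683130446857), np.float64(170.86261512955835))
(np.float64(297.12919829549776), np.float64(229.3083773038169))
```

View pics/sidecrop.png

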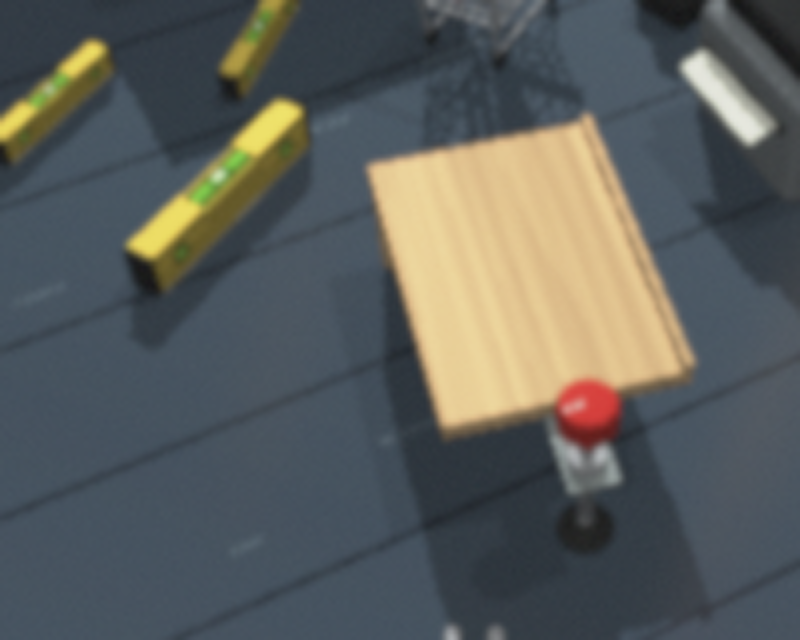

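```bash
cat >> h.py <<'E'
from scipy.spatial.transform import Rotation as Ro
def plan(pos,yaw=None):
    """shift cm along tool axes + turn rotvec to stand tool-down at pos with tool z at yaw deg"""
    st=manip.sense();R=Ro.from_quat(st["tool_rot"]);M=R.as_matrix()
    d=M.T@(np.array(pos)-st["tcp_pos"])*100
    if yaw is None: yaw=np.degrees(np.arctan2(M[1,2],M[0,2]))
    y=np.radians(yaw);z=np.array([np.cos(y),np.sin(y),0]);yy=np.array([0,0,-1.]);x=np.cross(yy,z)
    rv=(R.inv()*Ro.from_matrix(np.stack([x,yy,z],1))).as_rotvec()
    cur=np.degrees(np.arctan2(M[1,2],M[0,2]))
    print("t %.2f tcp"%st["t"],st["tcp_pos"].round(4),"yaw %.1f"%cur,"q",st["q"].round(2),"gap %.3f"%st["finger_gap"],"F",st["force"].round(1)); print("shift",d.round(2),"turn",rv.round(3))
E
python3 -m handwheel '[8,0,-6.7,0,0.4,0,7, 16,2,-13.4,0,0.8,0,6, 24.1,5,-20.1,0,1.25,0,6, 24.1,9,-20.1,0,1.25,0,6, 24.1,9,-20.1,0,1.25,0,6, 24.1,9,-20.1,0,1.25,0,6, 24.1,9,-20.1,0,1.25,0,6, 24.1,9,-20.1,0,1.25,0,6, 24.1,9,-20.1,0,1.25,0,6, 24.1,9,-20.1,0,1.25,0,6]' 40
python3 -c "
from h import *
plan([.406,.269,.15],-59.2)"
```

```text
t: 1.13
tcp_pos: [0.407, 0.2674, 0.1574]
tool_rot: [-0.46, 0.538, -0.538, 0.458]
force: [-0.1, 0.3, 0.4]
finger_gap: 0.705
t 1.13 tcp [0.407  0.2674 0.1574] yaw -9.1 q [ 0.35  0.49  1.86 -0.    0.79  0.51] gap 0.705 F [-0.1  0.3  0.4]
shift [-0.14  0.74 -0.12] turn [0.001 0.875 0.002]
```

```bash
python3 -m handwheel '[0,0,0,0,0.12,0,6, 0,0,0,0,0.24,0,6, 0,0,0,0,0.36,0,6, 0,0,0,0,0.48,0,6, 0,0,0,0,0.6,0,6, 0,0,0,0,0.72,0,6, 0,0,0,0,0.84,0,6, 0,0,0,0,0.875,0,6, 0,0,0,0,0.875,0,6]'
python3 -c "
from h import *
s=snap('wrist'); cv2.imwrite('pics/w1.png',s['frame'][:,:,::-1])
plan([.406,.269,.026],-59.2)"
```

```text
t: 1.88
tcp_pos: [0.4064, 0.2698, 0.1584]
tool_rot: [-0.191, 0.681, -0.681, 0.192]
force: [0.8, -0.4, 0.2]
finger_gap: 0.7
t 1.93 tcp [0.4065 0.2698 0.1584] yaw -58.5 q [ 0.36  0.49  1.86 -0.    0.79  1.38] gap 0.703 F [-0.1 -0.5 -0.2]
shift [ 0.09 13.24  0.05] turn [-0.     0.012 -0.   ]
```

View pics/w1.png

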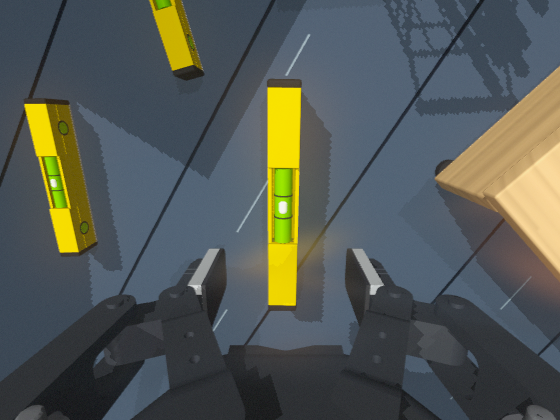

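The level is aligned between the open jaws, with its top running from (284,81) to (283,307) and the vial at (283,205).

```bash
python3 -c "
from h import *
s=snap('wrist')
a=ray(s,284,81,.042);b=ray(s,283,308,.042);print(a,b,(a+b)/2,np.linalg.norm(a-b),np.degrees(np.arctan2(*(a-b)[1::-1])))
a=ray(s,268.5,200,.042);b=ray(s,298.5,200,.042);print(np.linalg.norm(a-b));print(ray(s,283,205,.042))
plan([*((ray(s,284,81,.042)+ray(s,283,308,.042))/2)[:2],.022],-59.2)"
```

```text
[0.48878596 0.32220223 0.042     ] [0.32111774 0.2210602  0.042     ] [0.40495185 0.27163122 0.042     ] 0.19581200172858929 31.09952338616579
0.024989351622801925
[0.40599188 0.27270209 0.042     ]
t 1.98 tcp [0.4064 0.2698 0.1584] yaw -58.5 q [ 0.36  0.49  1.86 -0.    0.79  1.38] gap 0.701 F [-1.3 -0.4  0.7]
shift [ 0.03 13.64 -0.23] turn [-0.     0.012 -0.   ]
```

```bash
python3 -m handwheel '[0,3,-0.2,0,0,0,6, 0,6,-0.2,0,0,0,6, 0,9,-0.2,0,0,0,6, 0,11.5,-0.2,0,0,0,6, 0,13.1,-0.2,0,0,0,6, 0,13.1,-0.2,0,0,0,6, 0,13.1,-0.2,0,0,0,2, 0,13.1,-0.2,0,0,0,2, 0,13.1,-0.2,0,0,0,2, 0,13.1,-0.2,0,0,0,2]' 45
python3 -m handwheel '[0,0,0,0,0,0,2, 0,0,0,0,0,0,2, 0,0,0,0,0,0,2, 0,-1,0,0,0,0,2, 0,-4,0,0,0,0,2, 0,-7,0,0,0,0,2, 0,-11,0,0,0,0,2, 0,-15,0,0,0,0,2, 0,-17,0,0,0,0,2, 0,-17,0,0,0,0,2]' 
python3 -c "
from h import *
s=snap('wrist'); cv2.imwrite('pics/w2.png',s['frame'][:,:,::-1])
plan([.5515,.0305,.2],-12.5)"
```

```text
t: 2.82
tcp_pos: [0.406, 0.2719, 0.0286]
tool_rot: [-0.191, 0.681, -0.681, 0.193]
force: [-0.2, -0.2, 1.9]
finger_gap: 0.3
t: 3.65
tcp_pos: [0.4073, 0.2724, 0.2021]
tool_rot: [-0.188, 0.681, -0.68, 0.195]
force: [0.5, -0.3, -4.6]
finger_gap: 0.301
t 3.70 tcp [0.4059 0.2718 0.1996] yaw -58.5 q [ 0.36  0.42  1.82 -0.    0.9   1.38] gap 0.297 F [ 0.1  0.2 -5. ]
shift [ 1.700e-01 -1.000e-02  2.818e+01] turn [-0.003 -0.804 -0.004]
```

View pics/w2.png

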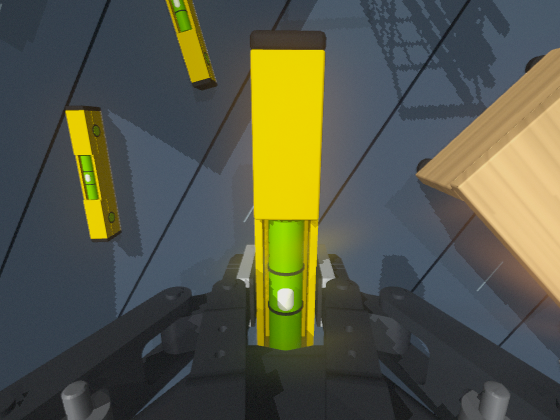

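```bash
python3 -m handwheel '[0,0,2,0,-0.06,0,2, 0.1,0,5,0,-0.16,0,2, 0.1,0,9,0,-0.28,0,2, 0.1,0,13,0,-0.4,0,2, 0.2,0,17,0,-0.5,0,2, 0.2,0,21,0,-0.6,0,2, 0.2,0,24.5,0,-0.7,0,2, 0.2,0,27,0,-0.77,0,2, 0.2,0,28.2,0,-0.804,0,2, 0.2,0,28.2,0,-0.804,0,2]' 
python3 -c "
from h import *
s=snap('wrist'); cv2.imwrite('pics/w3.png',s['frame'][:,:,::-1])
t=snap('top');crop(t,215,160,345,260,6,'t3.png')
plan([.5515,.0305,.13],-12.5)"
```

```text
t: 4.53
tcp_pos: [0.551, 0.0268, 0.1946]
tool_rot: [-0.443, 0.553, -0.552, 0.441]
force: [0.3, -0.7, -4.0]
finger_gap: 0.291
t 4.63 tcp [0.5484 0.0299 0.1949] yaw -12.6 q [-0.15  0.5   1.67  0.    0.98  0.07] gap 0.296 F [-0.8  0.1 -3.8]
shift [-0.12  6.48  0.33] turn [ 0.006 -0.002 -0.   ]
```

View pics/w3.png

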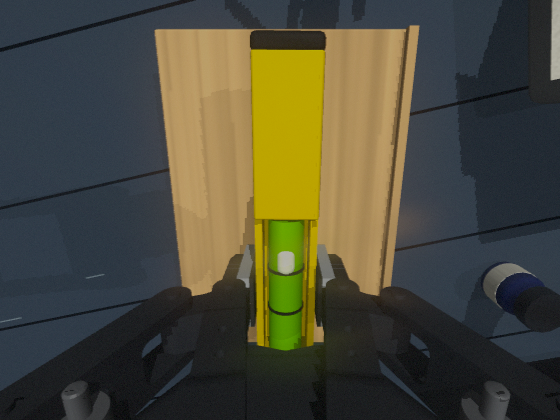

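The level is parallel to the board. The far board corners are at (157,30) and (418,28), so I'll use them to check the centre.

```bash
python3 -c "
from h import *
s=snap('wrist')
a=ray(s,157,30,.1);b=ray(s,419,28,.103);print(a,b,np.linalg.norm(a-b),np.degrees(np.arctan2(*(b-a)[1::-1])))
yd=np.array([np.cos(np.radians(77.5)),np.sin(np.radians(77.5)),0]);print('centre',(a+b)/2-yd*.1225)
plan([.5515,.0305,.13],-12.5)"
```

```text
[0.49285514 0.17250379 0.1       ] [0.65870967 0.13517633 0.103     ] 0.17002960356830615 -12.68373387939584
centre [0.54926855 0.0342438  0.1015    ]
t 4.68 tcp [0.5482 0.0307 0.1952] yaw -12.5 q [-0.15  0.5   1.67  0.    0.98  0.07] gap 0.295 F [-1.1  0.8 -4.9]
shift [-0.05  6.52  0.36] turn [ 0.006 -0.001 -0.   ]
```

```bash
python3 -m handwheel '[-0.1,1,0.2,0,0,0,2, -0.1,2.5,0.25,0,0,0,2, -0.1,4,0.25,0,0,0,2, -0.1,5.5,0.25,0,0,0,2, -0.1,6.1,0.25,0,0,0,2, -0.1,6.1,0.25,0,0,0,2]' 
python3 -m handwheel '[0,0.1,0,0,0,0,2, 0,0.2,0,0,0,0,2, 0,0.3,0,0,0,0,2, 0,0.4,0,0,0,0,2]'
```

```text
t: 5.18
tcp_pos: [0.5512, 0.0316, 0.1342]
tool_rot: [-0.444, 0.552, -0.55, 0.442]
force: [-0.0, 0.1, -4.7]
finger_gap: 0.296
t: 5.52
tcp_pos: [0.5538, 0.0303, 0.133]
tool_rot: [0.442, -0.551, 0.552, -0.443]
force: [-0.2, 0.5, -4.1]
finger_gap: 0.299
```

```bash
python3 -m handwheel '[0,0,0,0,0,0,2, 0,0,0,0,0,0,2, 0,0.1,0,0,0,0,2, 0,0.2,0,0,0,0,2]'
python3 -m handwheel '[0,0.1,0,0,0,0,2, 0,0.2,0,0,0,0,2, 0,0.2,0,0,0,0,2]'
```

```text
t: 5.85
tcp_pos: [0.5534, 0.0302, 0.1305]
tool_rot: [0.442, -0.551, 0.552, -0.443]
force: [0.8, -0.6, -3.7]
finger_gap: 0.3
t: 6.1
tcp_pos: [0.5533, 0.0302, 0.1285]
tool_rot: [0.443, -0.551, 0.551, -0.443]
force: [-1.2, -0.6, -1.8]
finger_gap: 0.296
```

```bash
python3 -m handwheel '[0,0.05,0,0,0,0,2, 0,0.1,0,0,0,0,2, 0,0.1,0,0,0,0,2]'
python3 -m handwheel '[0,0,0,0,0,0,2.8, 0,0,0,0,0,0,3.2, 0,0,0,0,0,0,3.8, 0,0,0,0,0,0,4.5, 0,0,0,0,0,0,5, 0,-2,0,0,0,0,5, 0,-5,0,0,0,0,5, 0,-9,0,0,0,0,5, 0,-12,0,0,0,0,5, 0,-12,0,0,0,0,5]'
python3 -c "
from h import *
s=snap('wrist'); cv2.imwrite('pics/w4.png',s['frame'][:,:,::-1])
plan([.5155,-.1265,.24],-12.5)"
```

```text
t: 6.35
tcp_pos: [0.5533, 0.0301, 0.1282]
tool_rot: [0.443, -0.551, 0.552, -0.443]
force: [-2.8, -1.4, 4.7]
finger_gap: 0.3
t: 7.18
tcp_pos: [0.5573, 0.0299, 0.2538]
tool_rot: [0.439, -0.548, 0.555, -0.446]
force: [1.0, -0.1, -0.4]
finger_gap: 0.587
t 7.23 tcp [0.5557 0.0301 0.251 ] yaw -12.5 q [-0.15  0.43  1.61  0.    1.09  0.07] gap 0.586 F [-0.2  0.8 -0.8]
shift [16.16  1.09 -0.55] turn [-0.009  0.    -0.001]
```

View pics/w4.png

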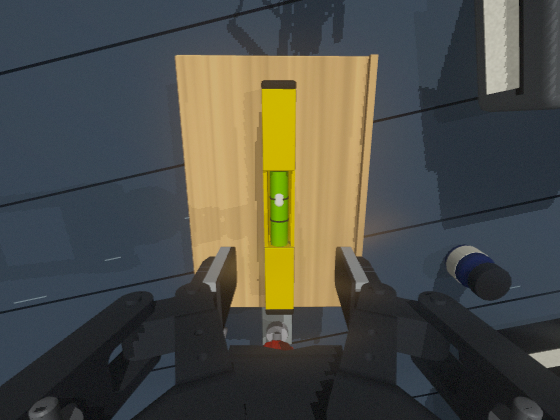

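The level stands on the shelf, released. The bubble at (279,200) is near the upper (+y) line, so that end is high. I'll check the placement and measure the bubble.

```bash
python3 -c "
from h import *
s=snap('wrist')
a=ray(s,279,82,.142);b=ray(s,279,313,.142);print('level',a,b,(a+b)/2,np.linalg.norm(a-b),np.degrees(np.arctan2(*(a-b)[1::-1])))
P=[ray(s,*p,.1) for p in [(177,57),(371,57),(195,307)]];print('board',P); yd=(P[0]-P[2]);print(np.linalg.norm(yd)); c=(P[1]+P[2])/2;print(np.linalg.norm(P[0]-P[1]))
crop(s,240,150,320,260,7,'v4.png')
R,t=Rt(s);print('cam',-R.T@t)
"
```

```text
level [0.57245038 0.12540592 0.142     ] [ 0.52920669 -0.06386911  0.142     ] [0.55082854 0.0307684  0.142     ] 0.19415213725156535 77.13051441911216
board [array([0.49401   , 0.16755635, 0.1       ]), array([0.6527049 , 0.13245405, 0.1       ]), array([ 0.43722273, -0.0660496 ,  0.1       ])]
0.2404090860247552
0.1625307440699052
cam [0.56962789 0.09887039 0.37792148]
```

View pics/v4.png

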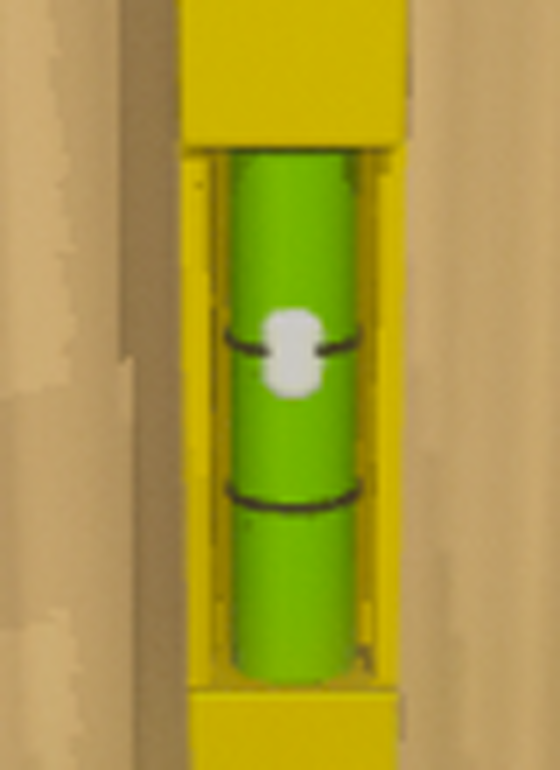

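The bubble sits about 9–11 mm toward +y, so the knob needs about 3.2–4 rad clockwise. I'll go above the knob with the wrist pre-turned counter-clockwise.

```bash
python3 -m handwheel '[2,0,0,0,-0.12,0,5.5, 5,0,0,0,-0.24,0,5.5, 9,0,-0.3,0,-0.36,0,5.5, 13,0,-0.5,0,-0.48,0,5.5, 16.1,0,-0.5,0,-0.6,0,5.5, 16.1,0,-0.5,0,-0.72,0,5.5, 16.1,0,-0.5,0,-0.84,0,5.5, 16.1,0,-0.5,0,-0.96,0,5.5, 16.1,0,-0.5,0,-1.08,0,5.5, 16.1,0,-0.5,0,-1.2,0,5.5]'
python3 -m handwheel '[0,0,0,0,-0.12,0,5.5, 0,0,0,0,-0.24,0,5.5, 0,0,0,0,-0.36,0,5.5, 0,0,0,0,-0.48,0,5.5, 0,0,0,0,-0.6,0,5.5, 0,0,0,0,-0.72,0,5.5, 0,0,0,0,-0.78,0,5.5, 0,0,0,0,-0.78,0,5.5]'
python3 -c "
from h import *
s=snap('wrist'); cv2.imwrite('pics/w5.png',s['frame'][:,:,::-1])
print(proj(s,[.5155,-.1265,.148]))
plan([.5155,-.1265,.14])"
```

```text
t: 8.12
tcp_pos: [0.5123, -0.1256, 0.2452]
tool_rot: [-0.677, 0.205, -0.202, 0.677]
force: [-0.5, -0.6, 0.1]
finger_gap: 0.647
t: 8.78
tcp_pos: [0.5125, -0.1253, 0.2454]
tool_rot: [-0.703, -0.067, 0.069, 0.705]
force: [0.1, 0.2, -0.5]
finger_gap: 0.643
(np.float64(282.137380983666), np.float64(217.91612982189855))
t 8.83 tcp [ 0.5126 -0.1254  0.2456] yaw 100.9 q [-0.45  0.4   1.68 -0.    1.07 -2.21] gap 0.644 F [ 1.1 -0.4  0.1]
shift [ 0.3  10.56 -0.19] turn [-0.002  0.    -0.003]
```

View pics/w5.png

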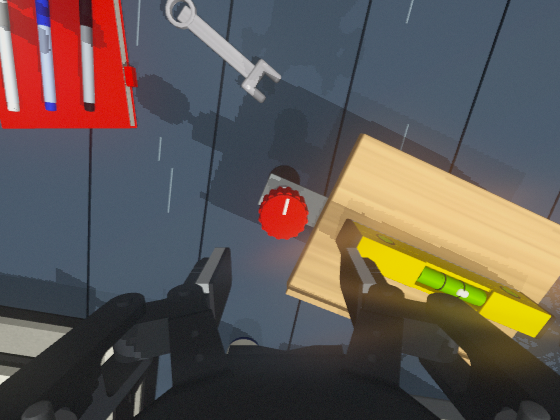

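The knob's top is centred near (284,214), within 2 mm of my estimate. The bubble and vial are at (455,287).

```bash
python3 -c "
from h import *
s=snap('wrist'); 
print(ray(s,284,214.5,.148))
crop(s,240,170,330,250,8,'k5.png')
p=(ray(s,284,214.5,.148)+[.5155,-.1265,.148])/2
plan([*p[:2],.139])"
```

```text
[ 0.51274572 -0.12567579  0.148     ]
t 8.88 tcp [ 0.5128 -0.1254  0.2459] yaw 100.9 q [-0.45  0.4   1.68  0.    1.07 -2.21] gap 0.642 F [-0.5 -0.5  0.2]
shift [ 0.15 10.69 -0.11] turn [-0.002  0.    -0.003]
```

View pics/k5.png

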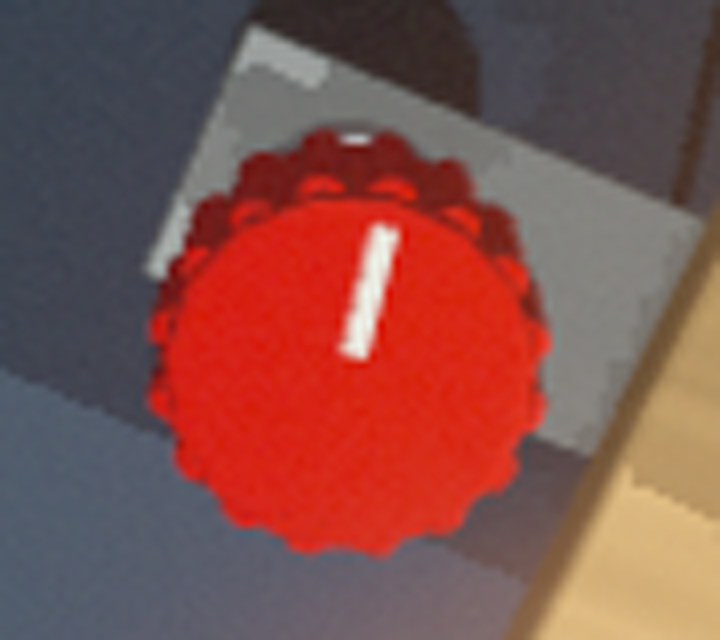

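```bash
python3 -m handwheel '[0.2,3,-0.1,0,0,0,5.5, 0.2,6,-0.1,0,0,0,5.5, 0.2,8.5,-0.1,0,0,0,5.5, 0.2,10,-0.1,0,0,0,5.5, 0.2,10.5,-0.1,0,0,0,5.5, 0.2,10.5,-0.1,0,0,0,5.5, 0.2,10.5,-0.1,0,0,0,4.6, 0.2,10.5,-0.1,0,0,0,3.5, 0.2,10.5,-0.1,0,0,0,3.5, 0.2,10.5,-0.1,0,0,0,3.5]' 25
python3 -m handwheel '[0,0,0,0,0,0,3.5, 0,0,0,0,0,0,3.5]'
python3 -c "
from h import *
s=snap('wrist'); cv2.imwrite('pics/w6.png',s['frame'][:,:,::-1])
plan([.5145,-.1265,.14])"
```

```text
t: 9.72
tcp_pos: [0.5163, -0.1263, 0.1433]
tool_rot: [0.704, 0.068, -0.067, -0.704]
force: [-0.4, 1.8, 0.2]
finger_gap: 0.455
t: 9.88
tcp_pos: [0.5162, -0.1263, 0.1433]
tool_rot: [0.704, 0.068, -0.067, -0.704]
force: [-0.2, 3.2, 4.3]
finger_gap: 0.458
t 9.93 tcp [ 0.5162 -0.1263  0.1432] yaw 100.9 q [-0.45  0.56  1.76  0.    0.82 -2.21] gap 0.458 F [-0.5  2.5  4.9]
shift [-0.18  0.32  0.01] turn [0.    0.    0.002]
```

View pics/w6.png

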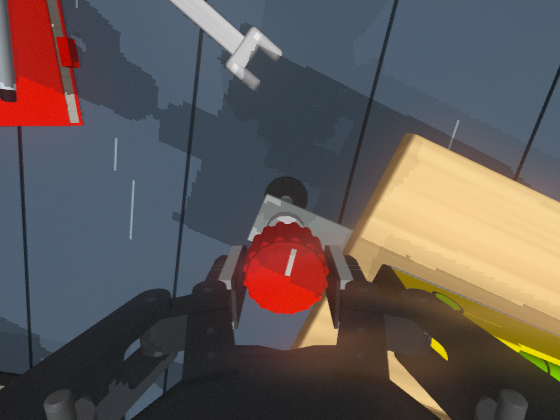

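Knob gripped. I'll turn 3.0 rad clockwise, with +y rotation about the downward tool axis.

```bash
python3 -m handwheel '[0,0,0,0,0.1,0,3.5, 0,0,0,0,0.2,0,3.5, 0,0,0,0,0.3,0,3.5, 0,0,0,0,0.4,0,3.5, 0,0,0,0,0.5,0,3.5, 0,0,0,0,0.6,0,3.5, 0,0,0,0,0.7,0,3.5, 0,0,0,0,0.8,0,3.5, 0,0,0,0,0.9,0,3.5, 0,0,0,0,1.0,0,3.5]'
python3 -m handwheel '[0,0,0,0,0.1,0,3.5, 0,0,0,0,0.2,0,3.5, 0,0,0,0,0.3,0,3.5, 0,0,0,0,0.4,0,3.5, 0,0,0,0,0.5,0,3.5, 0,0,0,0,0.6,0,3.5, 0,0,0,0,0.7,0,3.5, 0,0,0,0,0.8,0,3.5, 0,0,0,0,0.9,0,3.5, 0,0,0,0,1.0,0,3.5]'
python3 -c "
from h import *
s=snap('wrist'); cv2.imwrite('pics/w7.png',s['frame'][:,:,::-1])
plan([.5145,-.1265,.14])"
```

```text
t: 10.77
tcp_pos: [0.5159, -0.1274, 0.1432]
tool_rot: [0.65, -0.279, 0.28, -0.649]
force: [-2.4, -1.6, 5.4]
finger_gap: 0.459
t: 11.6
tcp_pos: [0.5147, -0.1277, 0.1432]
tool_rot: [0.437, -0.556, 0.557, -0.435]
force: [-4.4, -2.6, 7.5]
finger_gap: 0.457
t 11.65 tcp [ 0.5147 -0.1277  0.1432] yaw -14.0 q [-0.45  0.56  1.77 -0.    0.82 -0.2 ] gap 0.462 F [-4.2 -2.   7.2]
shift [-0.11  0.32 -0.05] turn [0.001 0.    0.003]
```

View pics/w7.png

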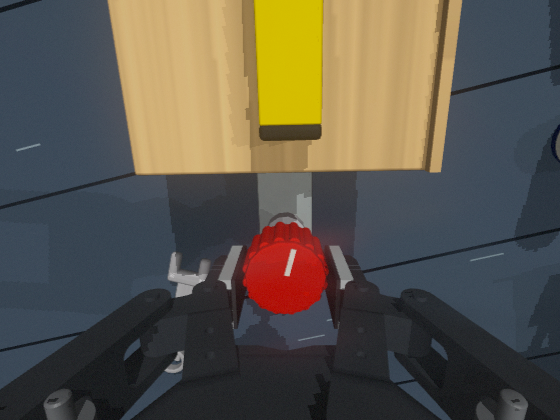

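The knob turned with the gripper: the mark is still at the same place (290,263), so there was no slip.

```bash
python3 -m handwheel '[0,0,0,0,0.1,0,3.5, 0,0,0,0,0.2,0,3.5, 0,0,0,0,0.3,0,3.5, 0,0,0,0,0.4,0,3.5, 0,0,0,0,0.5,0,3.5, 0,0,0,0,0.6,0,3.5, 0,0,0,0,0.7,0,3.5, 0,0,0,0,0.8,0,3.5, 0,0,0,0,0.9,0,3.5, 0,0,0,0,1.0,0,3.5]'
python3 -m handwheel '[0,0,0,0,0,0,3.5, 0,0,0,0,0,0,3.5, 0,0,0,0,0,0,3.5, 0,0,0,0,0,0,3.5, 0,0,0,0,0,0,3.5, 0,0,0,0,0,0,3.5, 0,0,0,0,0,0,3.5, 0,0,0,0,0,0,3.5, 0,0,0,0,0,0,3.5, 0,0,0,0,0,0,3.5]'
python3 -c "
from h import *
s=snap('wrist'); cv2.imwrite('pics/w8.png',s['frame'][:,:,::-1])
t=snap('side');p=proj(t,[.551,.031,.142]);print(p);x,y=map(int,p);crop(t,x-30,y-30,x+30,y+30,10,'s8.png')
plan([.5145,-.1265,.14])"
```

```text
t: 12.48
tcp_pos: [0.5138, -0.1269, 0.1432]
tool_rot: [0.117, -0.697, 0.698, -0.115]
force: [-5.7, 0.1, 9.5]
finger_gap: 0.454
t: 13.32
tcp_pos: [0.5138, -0.1269, 0.1432]
tool_rot: [0.119, -0.697, 0.697, -0.116]
force: [-5.4, 0.8, 9.4]
finger_gap: 0.456
(np.float64(280.35925614197293), np.float64(184.29483502188467))
t 13.42 tcp [ 0.5138 -0.1269  0.1432] yaw -70.9 q [-0.45  0.56  1.77 -0.    0.82  0.79] gap 0.462 F [-5.7 -1.   9. ]
shift [-0.08  0.32 -0.02] turn [0.    0.    0.004]
```

View pics/w8.png

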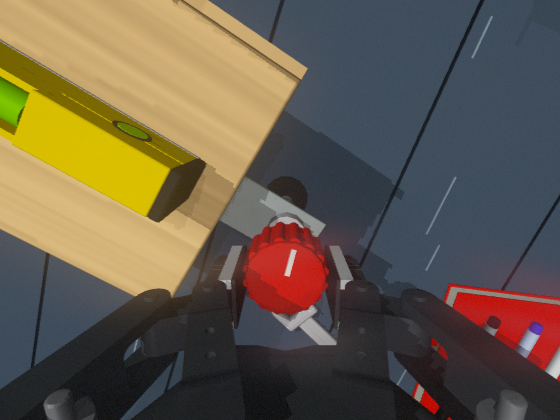

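View pics/s8.png

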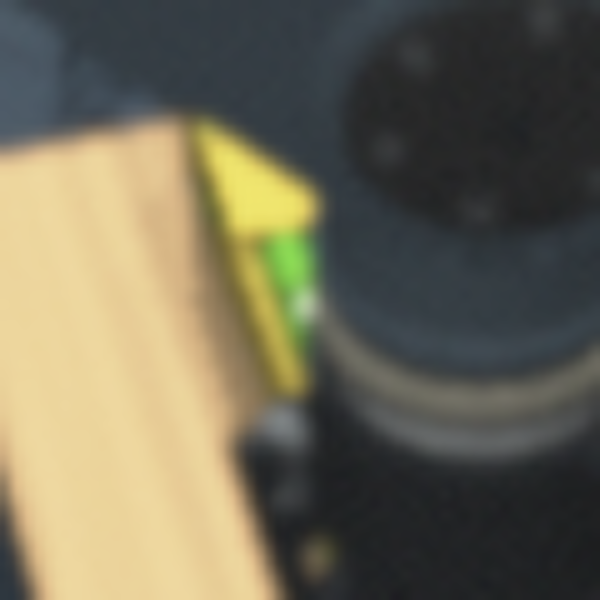

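```bash
python3 -m handwheel '[0,0,0,0,0,0,4.5, 0,0,0,0,0,0,5.5, 0,0,0,0,0,0,5.5, 0,-2,0,0,0,0,5.5, 0,-5,0,0,-0.1,0,5.5, 0,-9,0,0,-0.2,0,5.5, 0,-11,0,0,-0.3,0,5.5, 0,-11,0,0,-0.4,0,5.5, 0,-11,0,0,-0.5,0,5.5, 0,-11,0,0,-0.6,0,5.5]'
python3 -c "
from h import *
plan([.5355,-.037,.25],-12.5)"
```

```text
t: 14.25
tcp_pos: [0.5162, -0.1267, 0.253]
tool_rot: [0.319, -0.63, 0.631, -0.32]
force: [-1.3, -0.2, 0.2]
finger_gap: 0.648
t 14.25 tcp [ 0.5162 -0.1267  0.253 ] yaw -36.3 q [-0.45  0.4   1.66 -0.    1.08  0.18] gap 0.648 F [-1.3 -0.2  0.2]
shift [-8.37  0.29 -3.75] turn [-0.002 -0.415  0.   ]
```

```bash
python3 -m handwheel '[-3,0.3,-1.2,0,-0.1,0,5.5, -6,0.3,-2.5,0,-0.2,0,5.5, -8.4,0.3,-3.7,0,-0.3,0,5.5, -8.4,0.3,-3.7,0,-0.415,0,5.5, -8.4,0.3,-3.7,0,-0.415,0,5.5, -8.4,0.3,-3.7,0,-0.415,0,5.5]'
python3 -c "
from h import *
s=snap('wrist'); crop(s,225,100,345,310,3,'w9.png')
x,y=map(int,proj(s,[.551,.031,.142]));print(x,y);crop(s,x-40,y-50,x+40,y+50,7,'v9.png')
plan([.5145,-.1265,.14])"
```

```text
t: 14.75
tcp_pos: [0.5362, -0.0368, 0.2491]
tool_rot: [0.441, -0.553, 0.553, -0.441]
force: [0.1, -0.1, -0.0]
finger_gap: 0.64
285 120
t 14.80 tcp [ 0.5362 -0.0373  0.2492] yaw -12.9 q [-0.28  0.41  1.65 -0.    1.08 -0.05] gap 0.644 F [-0.1  0.4  1.4]
shift [ 9.17 10.92 -0.12] turn [-0. -0.  0.]
```

View pics/v9.png

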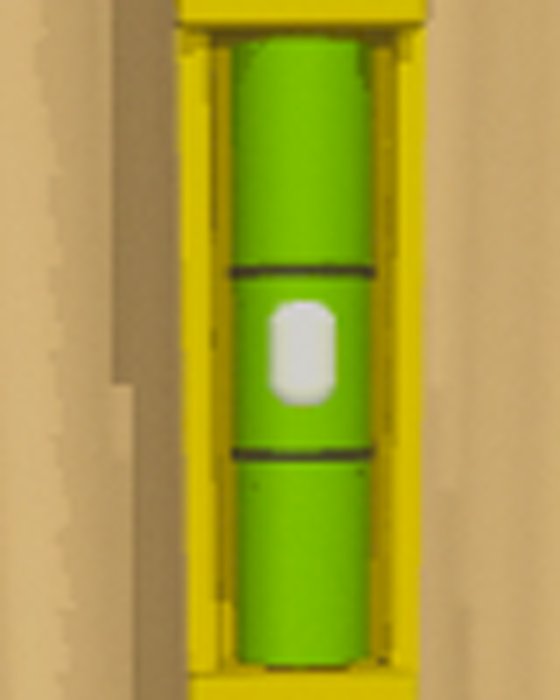

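The bubble is between the lines (271 and 455 in the crop), but its centre is at 352 rather than 363. That's about 1.1 mm toward +y, so it needs about 0.37 rad more. I'll regrip and trim.

```bash
python3 -m handwheel '[3,0,-0.1,0,0,0,5.5, 6,0,-0.1,0,0,0,5.5, 9.2,0,-0.1,0,0,0,5.5, 9.2,1,-0.1,0,0,0,5.5, 9.2,4,-0.1,0,0,0,5.5, 9.2,7.5,-0.1,0,0,0,5.5, 9.2,10,-0.1,0,0,0,5.5, 9.2,10.6,-0.1,0,0,0,5.5, 9.2,10.6,-0.1,0,0,0,4.6, 9.2,10.6,-0.1,0,0,0,3.5]' 25
python3 -m handwheel '[0,0,0,0,0,0,3.5, 0,0,0,0,0,0,3.5, 0,0,0,0,0,0,3.5]'
python3 -c "
from h import *
plan([.5145,-.1265,.14])"
```

```text
t: 15.63
tcp_pos: [0.5148, -0.1267, 0.1433]
tool_rot: [-0.441, 0.553, -0.553, 0.441]
force: [1.3, -1.4, -15.7]
finger_gap: 0.459
t: 15.88
tcp_pos: [0.5148, -0.1267, 0.1433]
tool_rot: [0.441, -0.552, 0.553, -0.441]
force: [1.2, -2.7, -12.8]
finger_gap: 0.455
t 15.88 tcp [ 0.5148 -0.1267  0.1433] yaw -12.8 q [-0.45  0.56  1.77 -0.    0.82 -0.23] gap 0.455 F [  1.2  -2.7 -12.8]
shift [-0.01  0.33 -0.04] turn [-0.    -0.     0.001]
```

```bash
python3 -m handwheel '[0,0,0,0,0.08,0,3.5, 0,0,0,0,0.16,0,3.5, 0,0,0,0,0.24,0,3.5, 0,0,0,0,0.32,0,3.5, 0,0,0,0,0.38,0,3.5, 0,0,0,0,0.38,0,3.5, 0,0,0,0,0.38,0,3.5]'
python3 -c "
from h import *
plan([.5145,-.1265,.14])"
python3 -m handwheel '[0,0,0,0,0,0,4.5, 0,0,0,0,0,0,5.5, 0,0,0,0,0,0,5.5, 0,-2,0,0,0,0,5.5, 0,-5,0,0,-0.1,0,5.5, 0,-9,0,0,-0.2,0,5.5, 0,-11,0,0,-0.3,0,5.5, 0,-11,0,0,-0.38,0,5.5]'
python3 -c "
from h import *
plan([.5355,-.037,.25],-12.5)"
```

```text
t: 16.47
tcp_pos: [0.5147, -0.1267, 0.1433]
tool_rot: [0.329, -0.625, 0.626, -0.329]
force: [0.5, -3.4, -14.1]
finger_gap: 0.454
t 16.47 tcp [ 0.5147 -0.1267  0.1433] yaw -34.5 q [-0.45  0.56  1.77 -0.    0.82  0.15] gap 0.454 F [  0.5  -3.4 -14.1]
shift [-0.    0.33 -0.03] turn [-0. -0.  0.]
t: 17.13
tcp_pos: [0.5181, -0.1276, 0.2599]
tool_rot: [0.441, -0.547, 0.556, -0.445]
force: [0.8, -0.3, -0.4]
finger_gap: 0.648
t 17.13 tcp [ 0.5181 -0.1276  0.2599] yaw -12.5 q [-0.45  0.39  1.66  0.    1.09 -0.23] gap 0.648 F [ 0.8 -0.3 -0.4]
shift [-9.22  0.96 -0.27] turn [-0.013  0.001  0.003]
```

Next I go back over the level, closing the fingers on the way, and look again.

```bash
python3 -m handwheel '[-3,0.5,-0.2,0,0,0,2, -6,0.5,-0.2,0,0,0,1, -9.2,0.5,-0.2,0,0,0,0, -9.2,0.5,-0.2,0,0,0,0, -9.2,0.5,-0.2,0,0,0,0, -9.2,0.5,-0.2,0,0,0,0, -9.2,0.5,-0.2,0,0,0,0]' 20
python3 -c "
from h import *
s=snap('wrist'); cv2.imwrite('pics/w10.png',s['frame'][:,:,::-1])
x,y=map(int,proj(s,[.551,.031,.142]));print(x,y);crop(s,x-40,y-50,x+40,y+50,7,'v10.png')
plan([.551,.031,.25],-12.5)"
```

```text
t: 17.72
tcp_pos: [0.5332, -0.037, 0.2488]
tool_rot: [0.441, -0.552, 0.553, -0.441]
force: [0.3, 0.4, -0.5]
finger_gap: -0.0
289 119
t 17.77 tcp [ 0.5332 -0.0372  0.2487] yaw -12.8 q [-0.28  0.41  1.66 -0.    1.08 -0.05] gap 0.001 F [-0.3 -0.2 -0.5]
shift [-7.05 -0.13  0.22] turn [-0.001 -0.006  0.   ]
```

View pics/v10.png

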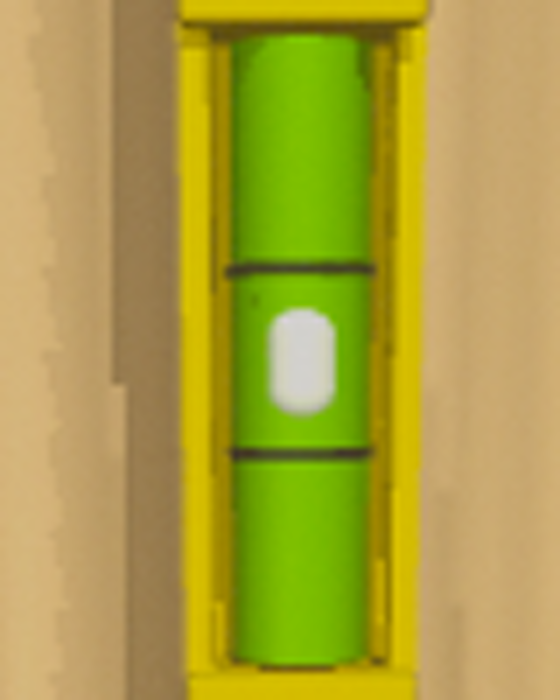

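View pics/w10.png

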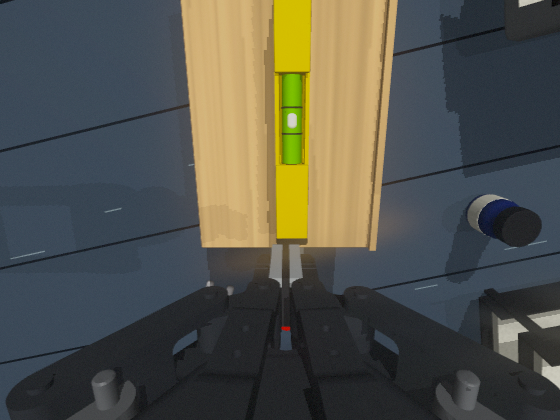

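The bubble is centred: it spans 308–415 (centre 361.5) between lines at 270 and 454 (middle 362). I'll press on the top about 30 mm to the foot side of the middle, so the wrist camera still sees the bubble.

```bash
python3 -c "
from h import *
s=snap('wrist')
c=ray(s,291.5,120,.142);e=ray(s,292,240,.142);print(c,e)
yd=np.array([.2165,.976,0])
p=c-yd*.03
plan([p[0],p[1],.175],-12.5)"
```

```text
[0.55262393 0.03019714 0.142     ] [ 0.53215706 -0.06343148  0.142     ]
t 17.82 tcp [ 0.5331 -0.0373  0.2486] yaw -12.9 q [-0.28  0.41  1.66 -0.    1.08 -0.05] gap 0.004 F [ 0.2  0.1 -0.4]
shift [-4.02  7.36  0.42] turn [-0.    -0.006  0.   ]
```

```bash
python3 -m handwheel '[-2,0,0.4,0,0,0,0, -4,1,0.4,0,0,0,0, -4,3.5,0.4,0,0,0,0, -4,6,0.4,0,0,0,0, -4,7.4,0.4,0,0,0,0, -4,7.4,0.4,0,0,0,0, -4,7.4,0.4,0,0,0,0]' 60
python3 -m handwheel '[0,0.3,0,0,0,0,0, 0,0.6,0,0,0,0,0, 0,0.9,0,0,0,0,0, 0,1.1,0,0,0,0,0, 0,1.1,0,0,0,0,0, 0,1.1,0,0,0,0,0]'
python3 -c "
from h import *
s=snap('wrist'); cv2.imwrite('pics/w11.png',s['frame'][:,:,::-1])
plan([.551,.031,.25],-12.5)"
```

```text
t: 18.4
tcp_pos: [0.5456, 0.0012, 0.1738]
tool_rot: [-0.441, 0.553, -0.552, 0.44]
force: [-0.0, 0.2, -0.5]
finger_gap: -0.002
t: 18.9
tcp_pos: [0.5459, 0.0019, 0.1635]
tool_rot: [0.441, -0.552, 0.553, -0.441]
force: [-0.9, -0.0, -0.5]
finger_gap: -0.003
t 18.95 tcp [0.5459 0.0019 0.1635] yaw -12.8 q [-0.2   0.54  1.71  0.    0.89  0.02] gap -0.006 F [-0.7  1.2 -0.1]
shift [-2.95 -8.65 -0.15] turn [-0.    -0.005 -0.   ]
```

View pics/w11.png

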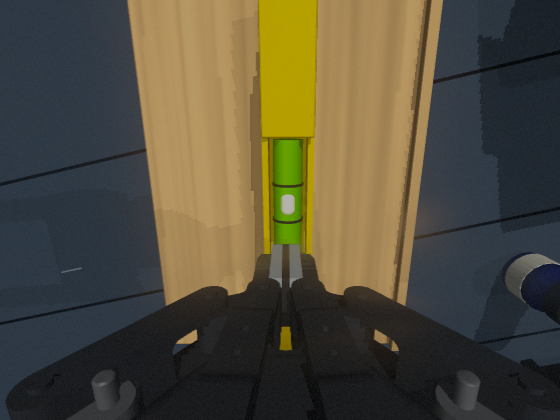

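The fingers are above the level, centred across it, and the bubble is in plain view at (288,203). I'll lower slowly to contact.

```bash
python3 -m handwheel '[0,0.1,0,0,0,0,0, 0,0.2,0,0,0,0,0, 0,0.3,0,0,0,0,0, 0,0.3,0,0,0,0,0]'
python3 -m handwheel '[0,0.1,0,0,0,0,0, 0,0.2,0,0,0,0,0, 0,0.2,0,0,0,0,0]'
```

```text
t: 19.28
tcp_pos: [0.5457, 0.0019, 0.1601]
tool_rot: [-0.441, 0.553, -0.552, 0.441]
force: [0.3, -0.3, -0.6]
finger_gap: 0.0
t: 19.53
tcp_pos: [0.546, 0.0019, 0.1591]
tool_rot: [0.441, -0.552, 0.553, -0.441]
force: [-0.8, 0.4, 5.2]
finger_gap: -0.002
```

```bash
python3 -m handwheel '[0,0.1,0,0,0,0,0, 0,0.1,0,0,0,0,0]'
python3 -m handwheel '[0,0.1,0,0,0,0,0, 0,0.1,0,0,0,0,0]'
```

```text
t: 19.7
tcp_pos: [0.5459, 0.0019, 0.159]
tool_rot: [0.441, -0.552, 0.553, -0.441]
force: [-3.3, -0.3, 11.3]
finger_gap: 0.0
t: 19.87
tcp_pos: [0.546, 0.0019, 0.159]
tool_rot: [0.441, -0.552, 0.553, -0.442]
force: [-6.0, 0.5, 18.0]
finger_gap: -0.002
```

```bash
python3 -m handwheel '[0,0.05,-0.05,0,0,0,0, 0,0.1,-0.1,0,0,0,0, 0,0.1,-0.1,0,0,0,0]'
python3 -m handwheel '[0,0,0,0,0,0,0, 0,0,0,0,0,0,0, 0,0,0,0,0,0,0, 0,0,0,0,0,0,0, 0,0,0,0,0,0,0, 0,0,0,0,0,0,0, 0,0,0,0,0,0,0, 0,0,0,0,0,0,0, 0,0,0,0,0,0,0, 0,0,0,0,0,0,0]'
python3 -c "
from h import *
s=snap('wrist'); cv2.imwrite('pics/w12.png',s['frame'][:,:,::-1])
crop(s,250,130,330,260,6,'v12.png')
plan([.551,.031,.25],-12.5)"
```

```text
t: 20.12
tcp_pos: [0.5459, 0.0019, 0.159]
tool_rot: [0.441, -0.551, 0.554, -0.442]
force: [-4.8, -0.1, 22.1]
finger_gap: 0.001
t: 20.95
tcp_pos: [0.546, 0.0019, 0.159]
tool_rot: [0.441, -0.551, 0.554, -0.442]
force: [-4.9, 1.1, 22.3]
finger_gap: -0.003
t 21.00 tcp [0.5459 0.0019 0.159 ] yaw -12.8 q [-0.2   0.55  1.72 -0.    0.87  0.02] gap -0.003 F [-4.1  1.  22.1]
shift [-2.95 -9.1  -0.11] turn [-0.004 -0.005  0.   ]
```

View pics/v12.png

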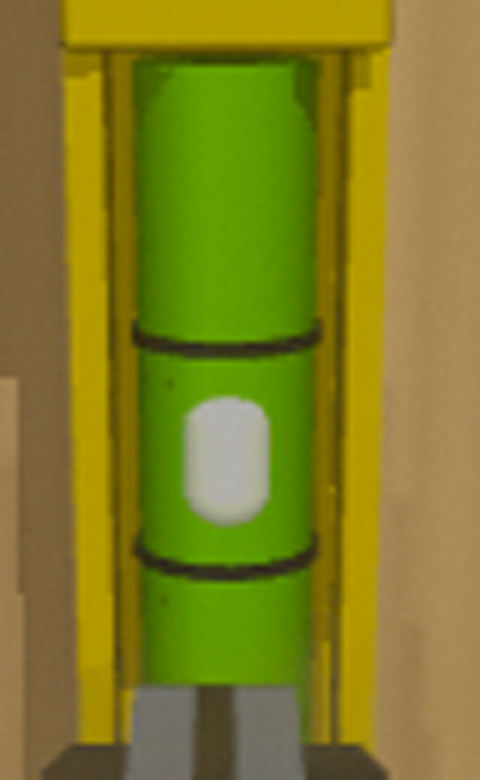

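View pics/w12.png

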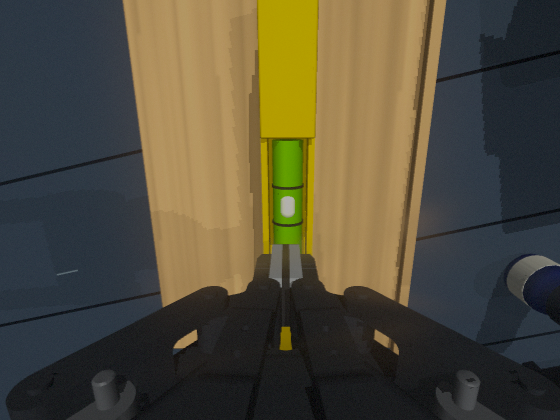

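```bash
python3 -m handwheel '[0,0.05,-0.05,0,0,0,0, 0,0.1,-0.1,0,0,0,0, 0,0.1,-0.1,0,0,0,0, 0,0.1,-0.1,0,0,0,0, 0,0.1,-0.1,0,0,0,0, 0,0.1,-0.1,0,0,0,0, 0,0.1,-0.1,0,0,0,0, 0,0.1,-0.1,0,0,0,0, 0,0.1,-0.1,0,0,0,0, 0,0.1,-0.1,0,0,0,0]'
python3 -m handwheel '[0,0,0,0,0,0,0, 0,0,0,0,0,0,0, 0,0,0,0,0,0,0, 0,0,0,0,0,0,0, 0,0,0,0,0,0,0, 0,0,0,0,0,0,0, 0,0,0,0,0,0,0, 0,0,0,0,0,0,0]'
python3 -c "
from h import *
s=snap('wrist')
crop(s,250,130,330,260,6,'v13.png')
t=snap('top'); cv2.imwrite('pics/t13.png',t['frame'][:,:,::-1])
plan([.551,.031,.25],-12.5)"
```

```text
t: 21.83
tcp_pos: [0.5459, 0.0019, 0.1589]
tool_rot: [0.44, -0.551, 0.554, -0.443]
force: [-5.1, 0.1, 26.9]
finger_gap: -0.003
t: 22.5
tcp_pos: [0.5459, 0.0019, 0.1589]
tool_rot: [0.44, -0.551, 0.554, -0.443]
force: [-4.6, 0.4, 27.0]
finger_gap: 0.003
t 22.60 tcp [0.5459 0.0019 0.1589] yaw -12.8 q [-0.2   0.54  1.72 -0.    0.87  0.02] gap -0.000 F [-5.1  1.1 26.4]
shift [-2.95 -9.11 -0.08] turn [-0.006 -0.004  0.   ]
```

View pics/v13.png

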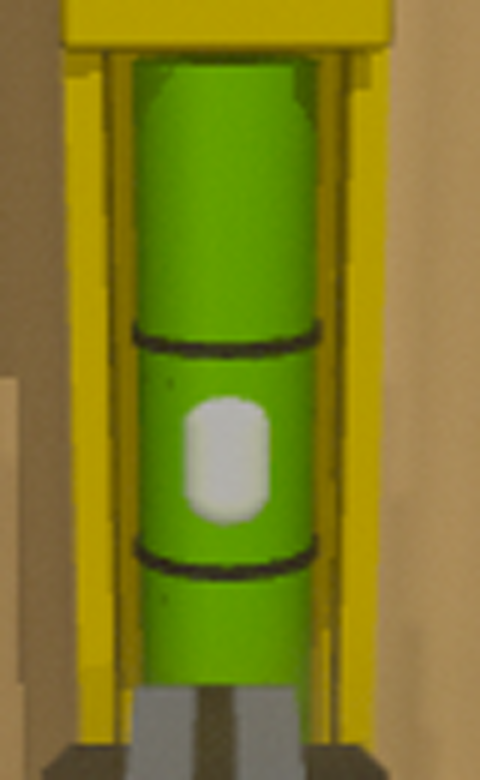

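View pics/t13.png

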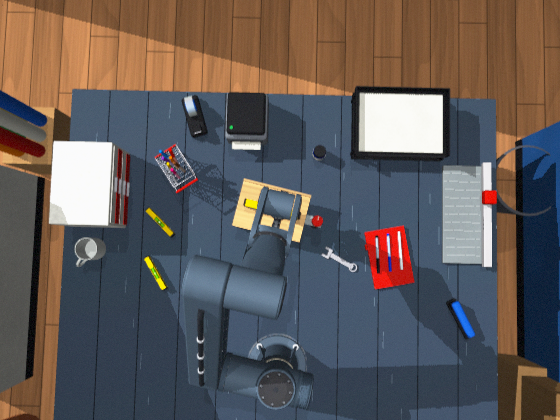

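With a steady 27 N press the bubble spans 396–524 between lines at 350 and 573, so it's centred (460 against 461.5). In the top view the wrench, notebook and markers, cart, ink bottle and the two small levels are where they were. I'm handing in while still pressing.

```bash
python3 -c "
from station import manip
print(manip.sign_off())"
```

```text
the job is handed in; nothing more can be done
None
```

The level is on the shelf with its bubble centred, and I handed the job in while still pressing it down with about 27 N, so you can run up the lock nut. It took about 22.6 s of the 72 s allowed.

- **Placing:** I laid the largest of the three yellow levels lengthwise on the shelf and let go. It sat within about 1 mm of the middle lengthwise and roughly 3 mm crosswise.
- **Levelling:** I turned the knob clockwise 3.0 rad and then another 0.38 rad, a little over half a turn. The bubble moved from about 9 mm off to within about 0.1 mm of the middle.
- **Pressing:** the closed fingers press about 30 mm to the foot side of the middle, so the wrist camera could still see the bubble. It stayed centred in the last picture, with a steady sideways force of about 5 N.
- **Other things:** in the last top view they are all where they started.

The side camera was no use for checking the bubble because the arm partly hid it. The bubble readings come from the wrist camera alone.

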